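Lift the loaded condiment caddy level

TASK

Set the clear salt shaker down upright in the free pocket of the wooden condiment caddy and let go of it; then take the caddy by the dark grip on top of its stem and lift it, shaker and green jar in their pockets and the caddy kept level all the way, at least 10 cm clear of the worktop over its open front part. Finish while holding it there in the gripper, still and level, with nothing else carrying it, and leave the orange spice jar and the kitchen timer where they stand.

Things in the scene. Friction and masses are not known exactly. Their poses are not given: they have to be found in the camera images.
- caddy: condiment caddy, loose, about 0.4 kg empty: a pale oak block 70 x 232 x 36 mm (x, y, z) with two round blind pockets 52 mm wide and 26 mm deep on its long (y) axis, 80 mm either side of the middle; a thin steel stem (11 mm thick) rises from the middle of the block to a dark wooden grip on top, 177 mm above the worktop. Origin: centre of the underside; y along the block's length, z up
- caddy_grip (a point): centre of the dark wooden grip on the caddy's stem: a square bar 24 x 24 mm (sides along the caddy's x and y), 42 mm tall, rounded edges; this point is 156 mm above the caddy's underside, over its middle. It may be gripped across x or across y; the jars' tops stay 39 mm below this point
- free_pocket (a point): centre of the floor of the empty pocket (at the caddy's -y end), 10 mm above the caddy's underside; pocket 52 mm in diameter, its rim 26 mm above this point. The stem is 80 mm away from it along the caddy's y axis
- jar_pocket (a point): centre of the floor of the pocket at the caddy's +y end, 10 mm above the underside, in which the green spice jar already stands
- salt_shaker: salt shaker, clear with a grey-white round top and grey filling, 44 mm in diameter, 90 mm tall (straight up to 66 mm, above that a narrower top 34 mm wide), about 0.1 kg, loose, upright on the worktop (a microwave, 290 mm tall, stands behind from about x = 0.55 m, its bar handle in front of it, and a dish rack left of it: come in over the front edge). Origin: centre of its underside, z up
- spice_a: dark green glass spice jar with black cap, 44 mm in diameter, 107 mm tall, about 0.11 kg, loose, standing in the caddy's other pocket. Origin: centre of its underside
- spice_b: orange spice jar with black cap, 44 mm in diameter, 107 mm tall, loose on the worktop, a bystander. Origin: centre of its underside
- kitchen_timer: round white kitchen timer with red grip on top, 68 mm in diameter, 54 mm tall, loose on the worktop, a bystander. Origin: centre of its underside
Things that resemble listed ones, but are neither listed nor needed, are in the scene too. Leave any purple look-alike of the spice_a alone.

How it is judged:
On the way:
1. the salt shaker stands upright in the free pocket, let go, with the caddy still standing on the worktop (horizontal distance between salt_shaker and free_pocket below 0.008 m and z of salt_shaker in the frame of caddy between 0.004 and 0.016 m and angle between the z axis of salt_shaker and the z axis of caddy, either way round below 0.15 rad and contact force between salt_shaker and the fingers below 0.1 N and height (world z) of caddy below 0.01 m), for 0.3 s.
At the end, for the whole second after the job is handed in: Caddy held by the fingers, underside over 95 mm above the worktop, middle at x under 0.60 m, within 0.10 rad of level, still (20 mm/s, 0.1 rad/s), touching no bystander; shaker (not touched by fingers) and green jar within 8 and 10 mm of pocket centres and 6 mm of pocket floors (horizontal distance between salt_shaker and free_pocket below 0.008 m and z of salt_shaker in the frame of caddy between 0.004 and 0.016 m and angle between the z axis of salt_shaker and the z axis of caddy, either way round below 0.15 rad and z of spice_a in the frame of caddy below 0.016 m and horizontal distance between spice_a and jar_pocket below 0.01 m and contact force between salt_shaker and the fingers below 0.1 N and height (world z) of caddy above 0.095 m and angle between caddy's own z axis and vertical below 0.1 rad and linear speed of caddy below 0.02 m/s and angular speed of caddy below 0.1 rad/s and contact force between caddy and the fingers above 1 N and world x of caddy below 0.6 m and contact force between caddy and spice_b below 0.1 N and contact force between caddy and kitchen_timer below 0.1 N); the arm keeps its last pose, push and grip.
It fails at once if the caddy is tipped more than 0.26 rad (15 degrees) (angle between caddy's own z axis and vertical above 0.26 rad).
It fails at once if the green jar comes out of its pocket (z of spice_a in the frame of caddy above 0.036 m).
It fails at once if the orange spice jar is moved more than 30 mm (distance of spice_b from where it was at the start of the episode above 0.03 m).
It fails at once if the kitchen timer is moved more than 30 mm (distance of kitchen_timer from where it was at the start of the episode above 0.03 m).
It also fails if it takes over 59 s, if anything falls off the work surface, if the arm or the gripper's body presses on something with over 40 N, if the wrist force passes 120 N, or if a joint passes its speed limit or range.

ROBOT

A 6-joint arm with a two-finger parallel gripper is mounted at the origin on a cart in front of the work surface, level with it; the furniture and walls round the work are solid. World frame = base frame: x ahead of the robot, y to its left, z up, the work surface at z = 0. Lengths are in m, angles in rad, forces in N, time in s.
With the tool pointing down it reaches from about 0.325 to 0.85 m from the base axis. Payload 4.4 kg.
Tool frame: the origin (TCP) lies midway between the tips of the shut fingers; the grasp point (between the pads) lies 19 mm behind it; z points along the fingers, x is the direction in which the jaws open and shut, and the axes are right-handed (so a half turn about z gives the same grasp; the last joint's range is limited). The gripper opens to 94 mm and grips with 3 to 60 N. Pads are 16 mm wide; open, the fingers measure 119 mm over their backs; the gripper's body (75 mm by 177 mm) begins 78 mm behind the grasp point.
Start: joints at [1.01, 0.207, 1.542, -0, 1.393, -0.15], TCP at [0.229, 0.527, 0.205] pointing down, gripper open.
Joint ranges: [-2.73, 2.73], [-0.86, 2.22], [0.23, 2.46], [-1.11, 4.25], [0.08, 2.63], [-2.82, 2.82]. Speed limits (rad/s): [2.79, 2.79, 3.14, 3.14, 3.14, 3.14].

INTERFACE

Orientations are given as a rotation vector (axis times angle).
In Python, from workcell import * gives the robot as it stands.
- The arm moves only by the shell command python3 -m pendant 'ROWS' [OPENING]. ROWS is JSON, a list of rows, each an object of numbers: "dx", "dy", "dz": the shift along the tool's x, y, z in m; "twist": the turn about the tool's z in degrees. In form: [{"dx": .., "dy": .., "dz": .., "twist": ..}, ...]. A call has 1 to 10 rows; each row shifts and turns the commanded pose from where the row before left it, along the tool's axes as they then stand; what a row does not reach is not made up. A row lasts 1/12 s, in which the tool goes at most 41.7 mm and 7.16 degrees, less where a joint would pass 70% of its speed; a pose out of reach is approached as far as the arm can. A call is refused whole if a number of a shift passes 0.0417 or a number of a turn 7.16, either way. A call with a gripper value outside its range is refused whole. OPENING is the gripper's target within -1 to 1 (fully open at 1, half-way at 0, shut at -1), set as the call begins (- or left out, the last holds). The fingers move at their own pace and stop on an object; the grip force is fixed at half the most. Time passes only in rows, so rows that do not move let the fingers close. It gives the time, the measured TCP pose, the force and the opening at its end, in the units of the state.
- state(): the state, without advancing time (a new reading comes with each control period).
- capture(name): name is "scene" or "top" or "wrist"; returns the picture (480x640x3 uint8, red, green, blue); there is no depth.
- camera_model(name): a dict with "fx", "fy", "cx", "cy" (pixels), "view" (4x4, takes a point from world to camera coordinates). Camera axes: x right, y down, z forward; pixel columns grow to the right and rows downward; lengths in m; the calibration is good to about 2 mm. A picture is of the moment at which its call begins: read the wrist's pose just before it. camera_model takes no time and is no camera call; for the wrist camera it gives the pose at the moment of the call.
- job_done(): hands the job in, once; it reports no verdict.
The state is a dict: "time_s": time; "joint_pos": joint angles; "qd": joint speeds; "effort": joint torques, N m; "ee_pos": TCP position; "tool_rot": TCP orientation; "contact_force": force on the tool from outside, world axes, zero at the start; "torque": the same for the moment, N m; "grip_width": finger opening in m.
Only numpy, scipy, OpenCV 4.12 (cv2) and the standard library are available. Lean on these libraries where they do the work, as an engineer would, in place of code of your own. Each camera call takes 0.05 s, during which the arm holds its last target. There are 200 camera calls.

## Working session

There is one attempt and no reset: what is moved stays moved. The work goes in short steps, Python scripts to look and compute and a shell command to move; the robot and the scene stay as the last step left them, time stands still between calls to the robot, and variables do not carry over. Pictures are saved under pics/ and viewed, about 8 in all and at most 12, crops included, and the job is handed in when it is done.

```bash
mkdir -p pics; ls; python3 - <<'E'
from workcell import *
import cv2,numpy as np
s=state();print(s)
for n in("scene","top"):
    m=camera_model(n);print(n,m)
    cv2.imwrite(f"pics/{n}0.png",capture(n)[:,:,::-1])
E
```

```text
pics
{'time_s': 0.0, 'joint_pos': array([ 1.01049925e+00,  2.07448476e-01,  1.54292401e+00, -3.00349015e-05,
        1.39347701e+00, -1.50497672e-01]), 'qd': array([ 0.0016384 , -0.00063961,  0.00025019, -0.00043833, -0.0005577 ,
       -0.00043106]), 'effort': array([ 5.76303210e-04, -3.70888782e+01, -2.81410539e+01,  6.98453165e-02,
        3.62644612e-02, -1.51041418e-04]), 'ee_pos': array([0.22868647, 0.52670235, 0.20428884]), 'tool_rot': array([ 2.62615128,  1.72245301, -0.00320198]), 'contact_force': array([0.61758226, 0.26129073, 0.31748367]), 'torque': array([-0.00225604, -0.03673451,  0.03019484]), 'grip_width': 0.0937460146206237}
scene {'fx': 583.8358569172915, 'fy': 583.8358569172915, 'cx': 330.0988487127649, 'cy': 242.82891714558025, 'view': array([[ 0.55827158, -0.82965512, -0.00228512, -0.25513676],
       [-0.54361138, -0.36371045, -0.75643994,  0.33986209],
       [ 0.62675315,  0.42354113, -0.65405917,  1.13899201],
       [ 0.        ,  0.        ,  0.        ,  1.        ]])}
top {'fx': 514.9099478954835, 'fy': 514.9099478954835, 'cx': 315.2344460466953, 'cy': 235.11246432964558, 'view': array([[-0.01676791, -0.99969096, -0.01835261,  0.02155478],
       [-0.98831368,  0.01935285, -0.15120031,  0.46373257],
       [ 0.15150876,  0.01560282, -0.98833276,  1.1946403 ],
       [ 0.        ,  0.        ,  0.        ,  1.        ]])}
```

View pics/top0.png

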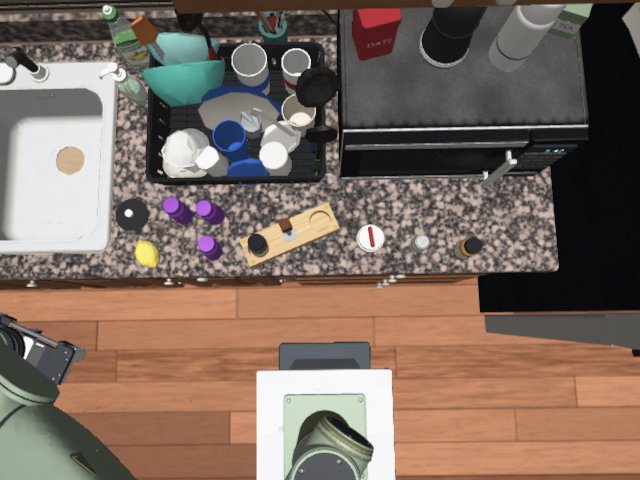

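View pics/scene0.png

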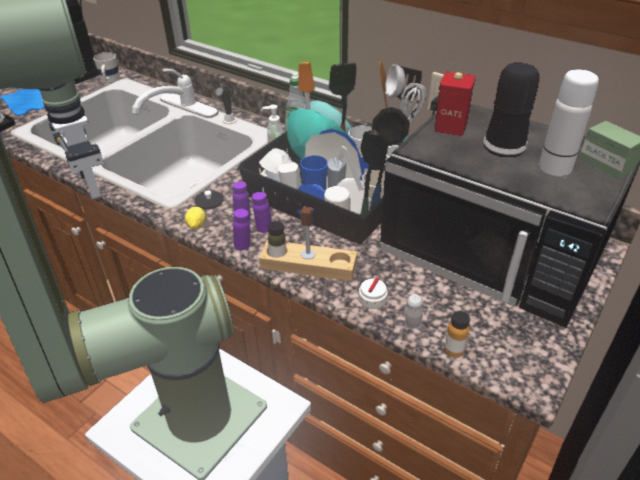

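Top view: caddy with grip top at (285,225), green jar cap (257,243), free pocket (320,217), timer (371,238), shaker top (422,241), orange jar cap (471,246). The scene view shows the same things: grip (307,210), shaker top (414,297), pocket (340,259).

```bash
cat > h.py <<'E'
from workcell import *
import cv2,numpy as np
from scipy.spatial.transform import Rotation as R
def ray(m,u,v,z):
    V=m["view"];Rm,t=V[:3,:3],V[:3,3];c=-Rm.T@t
    d=Rm.T@np.array([(u-m["cx"])/m["fx"],(v-m["cy"])/m["fy"],1]);return c+d*(z-c[2])/d[2]
def proj(m,p):
    q=m["view"][:3,:3]@np.array(p)+m["view"][:3,3];return m["fx"]*q[0]/q[2]+m["cx"],m["fy"]*q[1]/q[2]+m["cy"]
def tool():
    s=state();return s["ee_pos"],R.from_rotvec(s["tool_rot"]).as_matrix()
def goto(target,yaw):
    "yaw: world angle (deg) of tool x, modulo 180; prints needed shift in tool frame NOW, and twist after"
    p,r=tool();d=np.array(target)-p
    y=np.degrees(np.arctan2(r[1,0],r[0,0]));tw=-((yaw-y+90)%180-90)
    print("tcp",p.round(4),"tilt",np.degrees(np.arccos(-r[2,2])).round(2),"yaw",y.round(2),"world d",d.round(4),"tool d",(r.T@d).round(4),"twist",tw.round(2))
E
python3 - <<'E'
from h import *
P={"shaker":(.09,(422,241),(414,297)),"grip":(.177,(285,225),(307,210)),"jarcap":(.117,(257,243),(276,228)),"pocket":(.036,(320,217),(340,259)),"timer":(.05,(371,238),(373,288)),"orange":(.107,(471,246),(460,318))}
for k,(z,a,b) in P.items(): print(k,ray(camera_model("top"),*a,z).round(3),ray(camera_model("scene"),*b,z).round(3))
p,r=tool();print(p,r.round(3));m=camera_model("wrist");print(m);V=m["view"];c=-V[:3,:3].T@V[:3,3];print(r.T@(c-p), (V[:3,:3]@r).round(3))
E
```

```text
shaker [ 0.437 -0.23   0.09 ] [ 0.439 -0.23   0.09 ]
grip [0.465 0.075 0.177] [0.47  0.072 0.177]
jarcap [0.436 0.142 0.117] [0.434 0.14  0.117]
pocket [0.508 0.001 0.036] [0.502 0.001 0.036]
timer [ 0.452 -0.118  0.05 ] [ 0.449 -0.124  0.05 ]
orange [ 0.422 -0.335  0.107] [ 0.423 -0.342  0.107]
[0.22872403 0.52679202 0.20444209] [[ 0.398  0.917 -0.001]
 [ 0.917 -0.398 -0.002]
 [-0.002 -0.    -1.   ]]
{'fx': 410.1544057186796, 'fy': 410.1544057186796, 'cx': 318.2045279449862, 'cy': 241.60637233385123, 'view': array([[ 0.39801128,  0.91737924, -0.00153091, -0.57361965],
       [ 0.8800967 , -0.38136401,  0.28282732, -0.02958766],
       [ 0.25887608, -0.11391582, -0.95916962,  0.3922215 ],
       [ 0.        ,  0.        ,  0.        ,  1.        ]])}
[-0.00048248 -0.08276009 -0.17923068] [[ 1.    -0.    -0.   ]
 [ 0.     0.959 -0.283]
 [ 0.001  0.283  0.959]]
```

```bash
python3 - <<'E'
from h import *
m=camera_model("top");s=camera_model("scene")
print("mw front-left top",ray(m,342,150,.29),"bottom",ray(m,341,178,.01), "scene bl",ray(s,385,240,.01), "tl",ray(s,386,166,.27))
print("rack front right",ray(m,325,183,.08),ray(m,325,183,.12),"front left",ray(m,150,183,.08),"scene rack",ray(s,357,232,.01),ray(s,366,222,.08))
print("handle",[ray(m,486,183,z).round(3) for z in(.05,.1)],[ray(m,512,153,z).round(3) for z in(.2,.28)])
E
```

```text
mw front-left top [ 0.59067463 -0.04550094  0.29      ] bottom [ 0.6098955  -0.05273836  0.01      ] scene bl [ 0.65245329 -0.04123991  0.01      ] tl [ 0.60456378 -0.05363155  0.27      ]
rack front right [ 0.57994977 -0.01246207  0.08      ] [ 0.56962635 -0.01224363  0.12      ] front left [0.58880056 0.39894864 0.08      ] scene rack [0.63952518 0.03676652 0.01      ] [ 0.61304379 -0.00411671  0.08      ]
handle [array([ 0.579, -0.396,  0.05 ]), array([ 0.567, -0.38 ,  0.1  ])] [array([ 0.605, -0.406,  0.2  ]), array([ 0.58 , -0.376,  0.28 ])]
```

```bash
python3 -m pendant '[{"twist":7.06},{"twist":7.06},{"twist":7.06},{"twist":7.06},{"twist":7.06},{"twist":7.06},{"twist":7.06},{"twist":7.06},{"dz":-0.03}]' 1; python3 -c "
from h import *
goto([.40,-.19,.23],10)"
```

```text
tcp [0.2287 0.5268 0.2044] tilt 0.11 yaw 66.52 world d [ 0.1713 -0.7168  0.0256] tool d [-0.5892  0.4427 -0.0245] twist 56.52invalid input
```

```bash
python3 -m pendant '[{"dx":0,"dy":0,"dz":0,"twist":7.06},{"dx":0,"dy":0,"dz":0,"twist":7.06},{"dx":0,"dy":0,"dz":0,"twist":7.06},{"dx":0,"dy":0,"dz":0,"twist":7.06},{"dx":0,"dy":0,"dz":0,"twist":7.06},{"dx":0,"dy":0,"dz":0,"twist":7.06},{"dx":0,"dy":0,"dz":0,"twist":7.06},{"dx":0,"dy":0,"dz":0,"twist":7.06},{"dx":0,"dy":0,"dz":-0.03,"twist":0}]' 1; python3 -c "
from h import *
goto([.40,-.19,.23],10)"
```

```text
time_s: 0.85
ee_pos: [0.2266, 0.5231, 0.2283]
tool_rot: [3.118, 0.267, -0.014]
contact_force: [-0.7, -0.1, -0.6]
grip_width: 0.0937
tcp [0.2266 0.5231 0.2283] tilt 0.86 yaw 9.79 world d [ 0.1734 -0.7131  0.0017] tool d [0.0496 0.7322 0.006 ] twist -0.21
```

```bash
python3 -m pendant '[{"dx":0.0025,"dy":0.0365,"dz":0,"twist":0},{"dx":0.0025,"dy":0.0365,"dz":0,"twist":0},{"dx":0.0025,"dy":0.0365,"dz":0,"twist":0},{"dx":0.0025,"dy":0.0365,"dz":0,"twist":0},{"dx":0.0025,"dy":0.0365,"dz":0,"twist":0},{"dx":0.0025,"dy":0.0365,"dz":0,"twist":0},{"dx":0.0025,"dy":0.0365,"dz":0,"twist":0},{"dx":0.0025,"dy":0.0365,"dz":0,"twist":0},{"dx":0.0025,"dy":0.0365,"dz":0,"twist":0},{"dx":0.0025,"dy":0.0365,"dz":0,"twist":0}]' 1
python3 -m pendant '[{"dx":0.0025,"dy":0.0365,"dz":0,"twist":0},{"dx":0.0025,"dy":0.0365,"dz":0,"twist":0},{"dx":0.0025,"dy":0.0365,"dz":0,"twist":0},{"dx":0.0025,"dy":0.0365,"dz":0,"twist":0},{"dx":0.0025,"dy":0.0365,"dz":0,"twist":0},{"dx":0.0025,"dy":0.0365,"dz":0,"twist":0},{"dx":0.0025,"dy":0.0365,"dz":0,"twist":0},{"dx":0.0025,"dy":0.0365,"dz":0,"twist":0},{"dx":0,"dy":0,"dz":0,"twist":0},{"dx":0,"dy":0,"dz":0,"twist":0}]' 1; python3 - <<'E'
from h import *
goto([.438,-.23,.20],10)
m=camera_model("wrist"); cv2.imwrite("pics/w1.png",capture("wrist")[:,:,::-1])
import pickle;pickle.dump(m,open("w1.pkl","wb"));print(proj(m,[.438,-.23,.09]))
E
```

```text
time_s: 1.68
ee_pos: [0.317, 0.1707, 0.2351]
tool_rot: [3.129, 0.276, -0.0]
contact_force: [0.9, -0.3, -0.3]
grip_width: 0.0936
time_s: 2.52
ee_pos: [0.3876, -0.1129, 0.2349]
tool_rot: [-3.129, -0.269, 0.002]
contact_force: [0.6, 0.6, -0.6]
grip_width: 0.094
tcp [ 0.3876 -0.1129  0.2349] tilt 0.1 yaw 9.81 world d [ 0.0504 -0.1171 -0.0349] tool d [0.0297 0.124  0.0347] twist -0.19
(np.float64(351.4829542727763), np.float64(359.9612704618869))
```

View pics/w1.png

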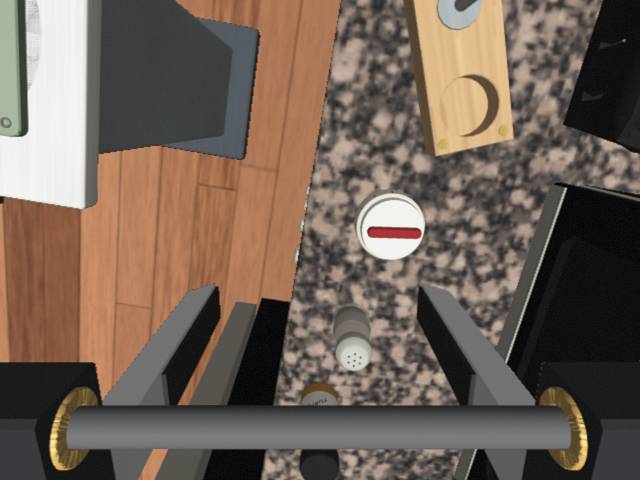

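Wrist view: shaker cap at (353,353), timer (391,227), orange cap (320,395), caddy's free pocket rim ellipse centred near (468,106), block end corners (436,155) and (513,138).

```bash
python3 - <<'E'
from h import *
import pickle;m=pickle.load(open("w1.pkl","rb"))
print("shaker",ray(m,353,353,.086),ray(m,353,353,.09)); print("orange",ray(m,320,393,.107),"timer",ray(m,391,224,.05))
p=ray(m,468,106,.036);a=ray(m,436,155,.036);b=ray(m,513,138,.036);print("pocket",p,"corners",a,b,np.linalg.norm(a-b),np.degrees(np.arctan2(*(b-a)[1::-1])),"mid",(a+b)/2)
print(np.linalg.norm((a+b)/2-p),"expect .036 from pocket")
x0=ray(m,420,60,.036);y0=ray(m,503,60,.036)
print(x0,y0, "edge dirs",np.degrees(np.arctan2(*(x0-a)[1::-1])),np.degrees(np.arctan2(*(y0-b)[1::-1])))
E
```

```text
shaker [ 0.43876049 -0.22515908  0.086     ] [ 0.43796631 -0.22280536  0.09      ]
orange [ 0.41383697 -0.25666015  0.107     ] timer [ 0.45417537 -0.10941397  0.05      ]
pocket [0.50030451 0.0030374  0.036     ] corners [ 0.48324454 -0.04266676  0.036     ] [ 0.54734635 -0.01640403  0.036     ] 0.06927318138107907 22.27907818617482 mid [ 0.51529544 -0.0295354   0.036     ]
0.03585686855284871 expect .036 from pocket
[0.44998465 0.03203382 0.036     ] [0.51950869 0.04407863 0.036     ] edge dirs 114.00066935677783 114.71465479059253
```

```bash
python3 -m pendant '[{"dx":0.01,"dy":0.0405,"dz":0,"twist":0},{"dx":0.01,"dy":0.0405,"dz":0,"twist":0},{"dx":0.01,"dy":0.0405,"dz":0,"twist":0},{"dx":0,"dy":0,"dz":0.02,"twist":0},{"dx":0,"dy":0,"dz":0.03,"twist":0},{"dx":0,"dy":0,"dz":0.03,"twist":0},{"dx":0,"dy":0,"dz":0,"twist":0},{"dx":0,"dy":0,"dz":0,"twist":0},{"dx":0,"dy":0,"dz":0,"twist":0}]' 1
python3 - <<'E'
from h import *
goto([.4385,-.2275,.039],10)
m=camera_model("wrist"); cv2.imwrite("pics/w2.png",capture("wrist")[:,:,::-1])
for z in (0,.066,.09):print(proj(m,[.4385,-.2275,z]))
E
```

```text
time_s: 3.32
ee_pos: [0.4395, -0.2253, 0.1569]
tool_rot: [3.128, 0.278, 0.002]
contact_force: [0.2, 0.3, 0.3]
grip_width: 0.0938
tcp [ 0.4395 -0.2253  0.1569] tilt 0.1 yaw 10.15 world d [-0.001  -0.0022 -0.1179] tool d [-0.0016  0.0018  0.1179] twist 0.15
(np.float64(316.4532118131552), np.float64(224.67311605505805))
(np.float64(316.21650724359023), np.float64(248.04113822401828))
(np.float64(316.10185902097504), np.float64(259.3594757306722))
```

View pics/w2.png

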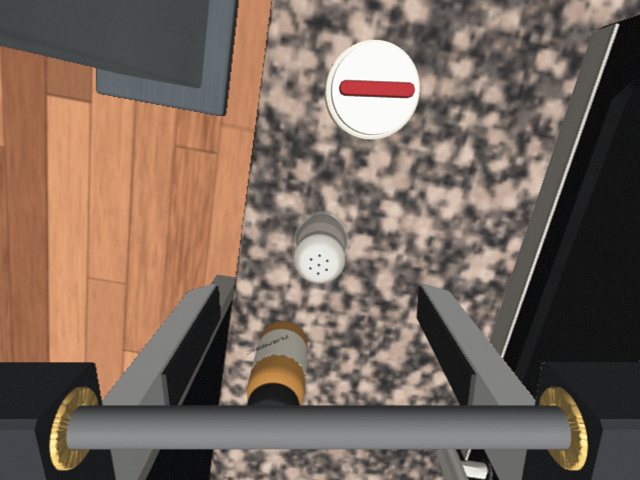

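Shaker cap at (319,260), predicted (316,259): within 1–2 mm. Descend and grasp.

```bash
python3 -m pendant '[{"dx":0,"dy":0.001,"dz":0.03,"twist":0},{"dx":0,"dy":0.001,"dz":0.03,"twist":0},{"dx":0,"dy":0,"dz":0.03,"twist":0},{"dx":0,"dy":0,"dz":0.02,"twist":0},{"dx":0,"dy":0,"dz":0.008,"twist":0},{"dx":0,"dy":0,"dz":0,"twist":0},{"dx":0,"dy":0,"dz":0,"twist":0}]' 1
python3 -m pendant '[{"dx":0,"dy":0,"dz":0,"twist":0},{"dx":0,"dy":0,"dz":0,"twist":0},{"dx":0,"dy":0,"dz":0,"twist":0},{"dx":0,"dy":0,"dz":0,"twist":0},{"dx":0,"dy":0,"dz":0,"twist":0},{"dx":0,"dy":0,"dz":0,"twist":0},{"dx":0,"dy":0,"dz":0,"twist":0},{"dx":0,"dy":0,"dz":0,"twist":0}]' -1
```

```text
time_s: 3.95
ee_pos: [0.4404, -0.2288, 0.0392]
tool_rot: [3.127, 0.275, 0.004]
contact_force: [0.7, -0.6, 0.5]
grip_width: 0.0941
time_s: 4.62
ee_pos: [0.4391, -0.2279, 0.0375]
tool_rot: [3.13, 0.275, 0.0]
contact_force: [0.6, 0.8, 1.3]
grip_width: 0.0439
```

```bash
python3 -m pendant '[{"dx":0,"dy":0,"dz":-0.01,"twist":0},{"dx":0,"dy":0,"dz":-0.03,"twist":0},{"dx":0,"dy":0,"dz":-0.04,"twist":0},{"dx":0,"dy":0,"dz":-0.04,"twist":0},{"dx":0,"dy":0,"dz":0,"twist":0},{"dx":0,"dy":0,"dz":0,"twist":0}]'; python3 -c "
from h import *
print(state()['grip_width']);goto([.50,-.005,.158],10)"
```

```text
time_s: 5.12
ee_pos: [0.4409, -0.2294, 0.161]
tool_rot: [3.125, 0.275, 0.008]
contact_force: [-0.4, 0.5, -1.3]
grip_width: 0.0362
0.036181783968648504
tcp [ 0.4409 -0.2294  0.161 ] tilt 0.42 yaw 10.05 world d [ 0.0591  0.2244 -0.003 ] tool d [ 0.0973 -0.2107  0.0024] twist 0.05
```

```bash
python3 - <<'E'
from h import *
m=camera_model("wrist"); cv2.imwrite("pics/w3.png",capture("wrist")[:,:,::-1]); cv2.imwrite("pics/s3.png",cv2.resize(capture("scene")[200:380,320:560,::-1],None,fx=2.5,fy=2.5))
print(state()['grip_width'])
E
```

```text
0.03651339810046337
```

View pics/s3.png

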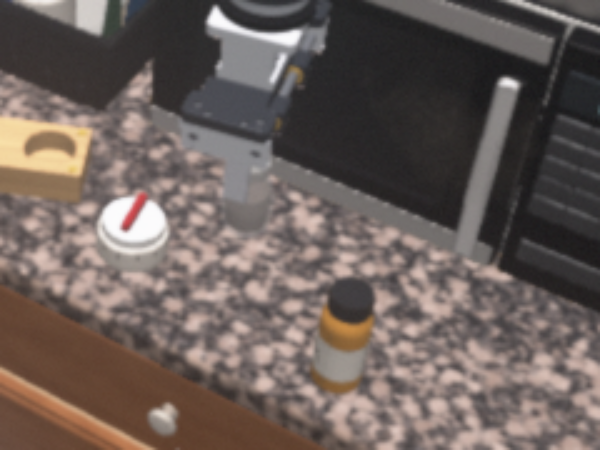

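View pics/w3.png

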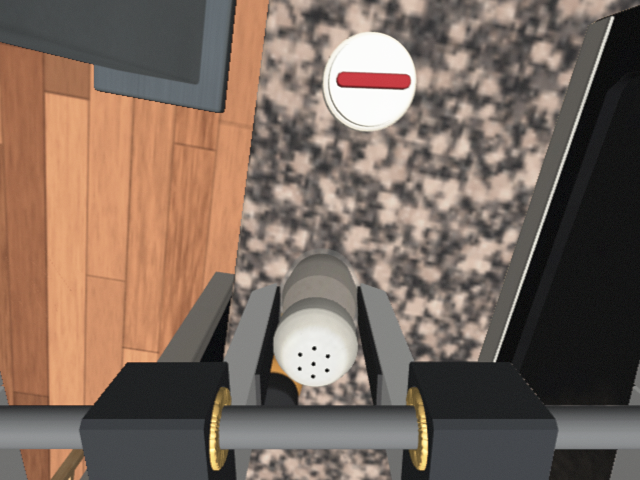

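```bash
python3 - <<'E'
from h import *
m=camera_model("wrist");p,r=tool()
for y in(-.012,-.006,0,.006,.012):
  for h in(.03,.04,.0525):
    print(y,h,np.round(proj(m,p+r@[0,y,-h]),1),"bottom",np.round(proj(m,p+r@[0,y,-h+.09]),1),"radius px of cap",round(410.15*.017/(m["view"][2,:3]@(p+r@[0,y,-h+.02])+m["view"][2,3]),1))
E
```

```text
-0.012 0.03 [318.7 305.3] bottom [318.5 241.4] radius px of cap 38.3
-0.012 0.04 [318.7 316.8] bottom [318.5 246.2] radius px of cap 40.4
-0.012 0.0525 [318.8 333.4] bottom [318.5 252.8] radius px of cap 43.4
-0.006 0.03 [318.7 318.9] bottom [318.5 250.8] radius px of cap 37.9
-0.006 0.04 [318.7 331.2] bottom [318.5 255.9] radius px of cap 40.0
-0.006 0.0525 [318.8 348.8] bottom [318.5 263. ] radius px of cap 42.9
0 0.03 [318.7 332.3] bottom [318.5 260.1] radius px of cap 37.6
0 0.04 [318.7 345.3] bottom [318.5 265.6] radius px of cap 39.6
0 0.0525 [318.7 363.9] bottom [318.5 273.1] radius px of cap 42.5
0.006 0.03 [318.6 345.5] bottom [318.5 269.2] radius px of cap 37.2
0.006 0.04 [318.7 359. ] bottom [318.5 275. ] radius px of cap 39.2
0.006 0.0525 [318.7 378.5] bottom [318.5 283. ] radius px of cap 42.1
0.012 0.03 [318.6 358.3] bottom [318.5 278.2] radius px of cap 36.9
0.012 0.04 [318.7 372.5] bottom [318.5 284.4] radius px of cap 38.9
0.012 0.0525 [318.7 392.9] bottom [318.5 292.7] radius px of cap 41.6
```

```bash
python3 - <<'E'
import cv2
im=cv2.imread("pics/w3.png")[225:395,240:400]
cv2.imwrite("pics/w3z.png",cv2.resize(im,None,fx=3.5,fy=3.5,interpolation=cv2.INTER_CUBIC))
E
```

```text
(no output)
```

View pics/w3z.png

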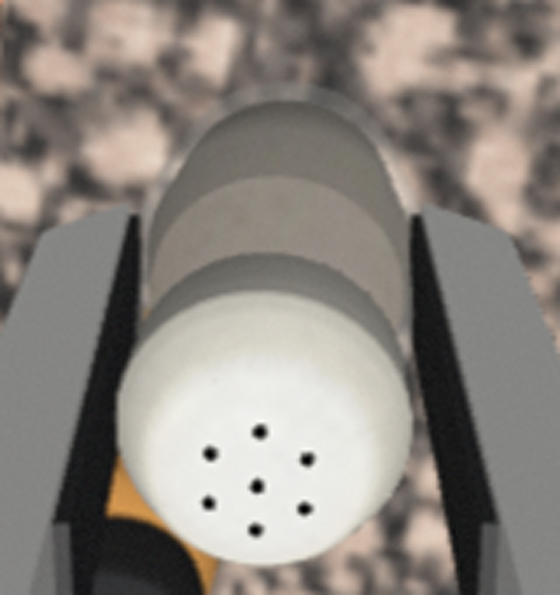

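```bash
python3 - <<'E'
from h import *
m=camera_model("scene");p,r=tool();print(p)
a=np.linspace(0,2*np.pi,73)
for h in(.03,.04,.0525):
  for y in(0,.0075,.015):
    c=p+r@[-.0025,y,.09-h]
    q=np.array([proj(m,c+[.022*np.cos(t),.022*np.sin(t),0]) for t in a])
    q=(q-[320,200])*2.5
    print(h,y,"zoom px: lowest",q[q[:,1].argmax()].round(),"cols",q[:,0].min().round(),q[:,0].max().round())
im=cv2.imread("pics/s3.png");cv2.imwrite("pics/s3z.png",cv2.resize(im[130:250,180:330],None,fx=4,fy=4))
E
```

```text
[ 0.43817636 -0.22734783  0.15678071]
0.03 0 zoom px: lowest [235. 257.] cols 206.0 257.0
0.03 0.0075 zoom px: lowest [243. 260.] cols 214.0 266.0
0.03 0.015 zoom px: lowest [252. 262.] cols 222.0 274.0
0.04 0 zoom px: lowest [236. 249.] cols 206.0 258.0
0.04 0.0075 zoom px: lowest [244. 252.] cols 215.0 267.0
0.04 0.015 zoom px: lowest [253. 254.] cols 223.0 275.0
0.0525 0 zoom px: lowest [237. 239.] cols 208.0 260.0
0.0525 0.0075 zoom px: lowest [246. 241.] cols 216.0 268.0
0.0525 0.015 zoom px: lowest [254. 244.] cols 225.0 277.0
```

View pics/s3z.png

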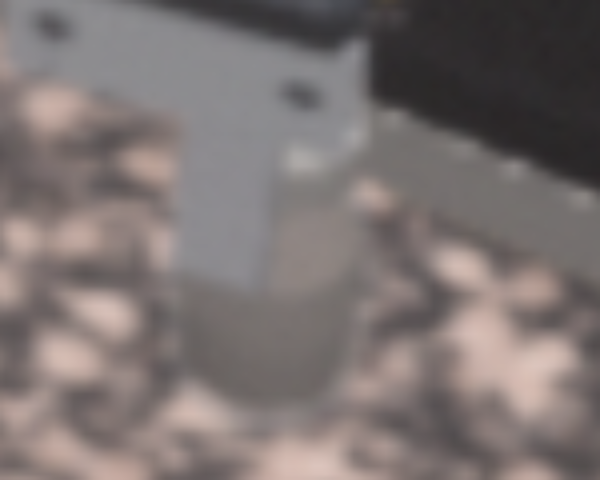

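The grip holds the shaker roughly upright: bottom edge at (247,234) in the scene crop, cap holes at (313,363) in the wrist image. Its foot sits a few mm toward tool +y. I'll carry it over the pocket and look.

```bash
python3 -m pendant '[{"dx":0.0149,"dy":-0.0318,"dz":0,"twist":0},{"dx":0.0149,"dy":-0.0318,"dz":0,"twist":0},{"dx":0.0149,"dy":-0.0318,"dz":0,"twist":0},{"dx":0.0149,"dy":-0.0318,"dz":0,"twist":0},{"dx":0.0149,"dy":-0.0318,"dz":0,"twist":0},{"dx":0.0149,"dy":-0.0318,"dz":0,"twist":0},{"dx":0.0149,"dy":-0.0318,"dz":0,"twist":0},{"dx":0,"dy":0,"dz":0,"twist":0},{"dx":0,"dy":0,"dz":0,"twist":0}]'
python3 -m pendant '[{"dx":0,"dy":0,"dz":0.02,"twist":0},{"dx":0,"dy":0,"dz":0.03,"twist":0},{"dx":0,"dy":0,"dz":0.012,"twist":0},{"dx":0,"dy":0,"dz":0,"twist":0},{"dx":0,"dy":0,"dz":0,"twist":0},{"dx":0,"dy":0,"dz":0,"twist":0}]'
python3 - <<'E'
from h import *
goto([.502,.010,.0475],10)
m=camera_model("wrist");im=capture("wrist");cv2.imwrite("pics/w4.png",im[:,:,::-1]);
cv2.imwrite("pics/s4.png",capture("scene")[:,:,::-1])
import pickle;pickle.dump((m,camera_model("scene"),tool()),open("w4.pkl","wb"))
a=cv2.resize(im[130:400,180:460,::-1],None,fx=2,fy=2); b=cv2.resize(cv2.imread("pics/s4.png")[200:300,300:380],None,fx=5.4,fy=5.4)[:540,:240]
cv2.imwrite("pics/c4.png",np.hstack([a,b]));print(a.shape,b.shape)
E
```

```text
time_s: 5.97
ee_pos: [0.501, 0.0112, 0.155]
tool_rot: [-3.128, -0.281, 0.008]
contact_force: [1.1, -0.6, -0.8]
grip_width: 0.0361
time_s: 6.47
ee_pos: [0.5031, 0.0084, 0.0958]
tool_rot: [3.129, 0.273, 0.0]
contact_force: [0.2, 0.1, -0.6]
grip_width: 0.0362
tcp [0.5031 0.0084 0.0958] tilt 0.03 yaw 9.96 world d [-0.0011  0.0016 -0.0483] tool d [-0.0009 -0.0018  0.0483] twist -0.04
(540, 560, 3) (540, 240, 3)
```

View pics/c4.png

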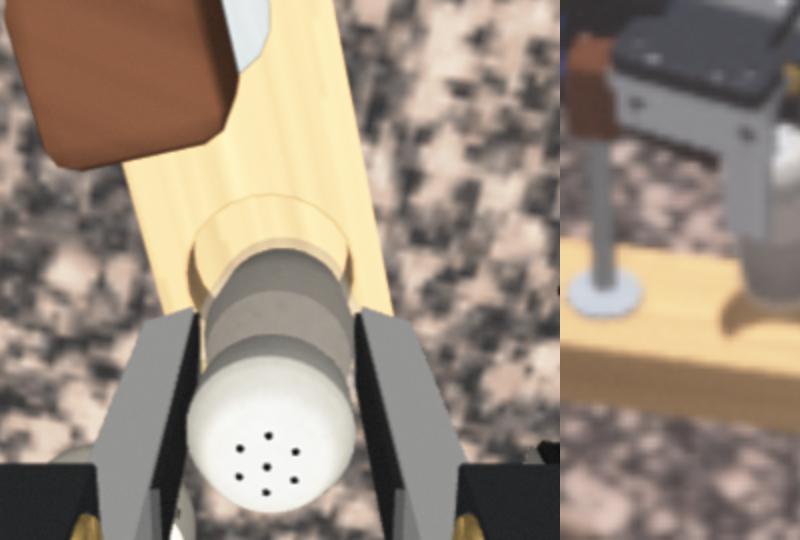

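```bash
python3 - <<'E'
from h import *
import pickle;m,s,(p,r)=pickle.load(open("w4.pkl","rb"))
from scipy.optimize import least_squares
a=np.linspace(0,2*np.pi,181)
def circ(c,z,R): return np.array([proj(m,[c[0]+R*np.cos(t),c[1]+R*np.sin(t),z]) for t in a])
def f(c,z,R,obs):
    q=circ(c,z,R);return [q[:,0].min()-obs[0],q[:,0].max()-obs[1],q[:,1].min()-obs[2]]
for n,z,R,o in(("pocket",.036,.026,(274.5,357,227)),("shaker",.0583,.022,(281.5,357.5,249.5)),("shaker-",.0583,.020,(281.5,357.5,251))):
    k=least_squares(f,[.5,0],args=(z,R,o),diff_step=1e-3,x_scale=.01);print(n,k.x,"res px",k.fun.round(1),"tool",(r.T@(np.r_[k.x,z]-p)).round(4))
# grip: near corner of top face
print("grip corner tops",[ray(m,180+u/2,130+v/2,.177).round(4) for u,v in((82,170),(222,132))])
E
```

```text
pocket [0.5023482  0.00326101] res px [-0.8  0.8  0. ] tool [-0.0027  0.005   0.0607]
shaker [0.50509947 0.00056689] res px [-0.7  0.7  0. ] tool [-0.0004  0.0082  0.0384]
shaker- [0.5048848  0.00177781] res px [ 2.8 -2.8 -0.1] tool [-0.0004  0.0069  0.0384]
grip corner tops [array([0.469 , 0.0637, 0.177 ]), array([0.4852, 0.0713, 0.177 ])]
```

```bash
python3 -m pendant '[{"dx":-0.0023,"dy":-0.003,"dz":0,"twist":0},{"dx":0,"dy":0,"dz":0,"twist":0},{"dx":0,"dy":0,"dz":0.01,"twist":0},{"dx":0,"dy":0,"dz":0.01,"twist":0},{"dx":0,"dy":0,"dz":0.008,"twist":0},{"dx":0,"dy":0,"dz":0,"twist":0},{"dx":0,"dy":0,"dz":0,"twist":0}]'
python3 -m pendant '[{"dx":0,"dy":0,"dz":0.005,"twist":0},{"dx":0,"dy":0,"dz":0.005,"twist":0},{"dx":0,"dy":0,"dz":0.004,"twist":0},{"dx":0,"dy":0,"dz":0,"twist":0},{"dx":0,"dy":0,"dz":0,"twist":0},{"dx":0,"dy":0,"dz":0,"twist":0}]'
```

```text
time_s: 7.15
ee_pos: [0.4989, 0.0122, 0.0661]
tool_rot: [-3.129, -0.275, 0.005]
contact_force: [-0.2, -0.8, -1.0]
grip_width: 0.0362
time_s: 7.65
ee_pos: [0.5006, 0.0122, 0.0548]
tool_rot: [-3.129, -0.275, -0.001]
contact_force: [-2.4, 2.4, 8.3]
grip_width: 0.0363
```

```bash
python3 - <<'E'
from h import *
print(state()["contact_force"],tool()[0])
im=capture("wrist")[:,:,::-1];s=capture("scene")[:,:,::-1]
a=cv2.resize(im[130:400,180:460],None,fx=2,fy=2); b=cv2.resize(s[200:300,300:380],None,fx=5.4,fy=5.4)[:540,:240]
cv2.imwrite("pics/c5.png",np.hstack([a,b]))
E
```

```text
[-2.4224148   2.38904296  8.29549519] [0.50055414 0.01219056 0.05477113]
```

View pics/c5.png

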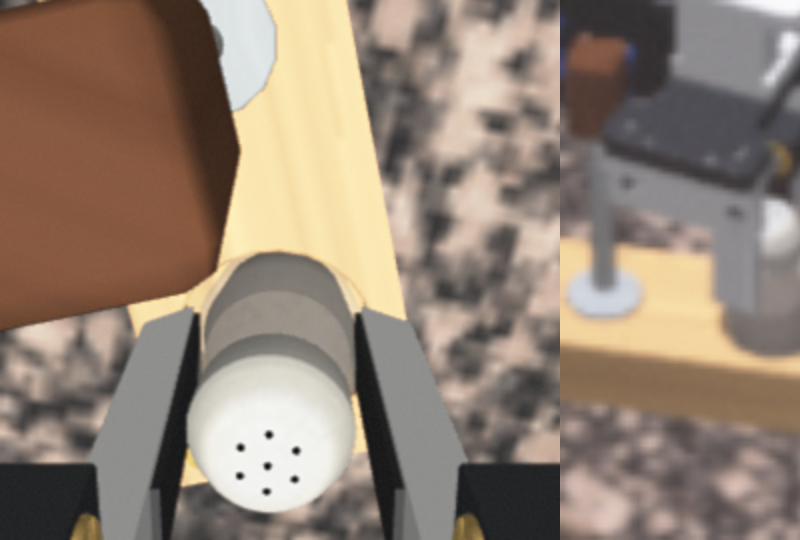

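Shaker foot is inside the pocket rim (rim crescents visible at both sides, (187,290) and (365,290)), touching something. I'll ease along the measured side force and continue slowly.

```bash
python3 -m pendant '[{"dx":-0.0012,"dy":-0.0017,"dz":0,"twist":0},{"dx":0,"dy":0,"dz":0,"twist":0},{"dx":0,"dy":0,"dz":0,"twist":0}]'; python3 -m pendant '[{"dx":0,"dy":0,"dz":0.002,"twist":0},{"dx":0,"dy":0,"dz":0,"twist":0},{"dx":0,"dy":0,"dz":0,"twist":0}]'
```

```text
time_s: 8.0
ee_pos: [0.5002, 0.0128, 0.0547]
tool_rot: [3.128, 0.275, 0.005]
contact_force: [0.7, -1.1, 6.6]
grip_width: 0.0362
time_s: 8.25
ee_pos: [0.5005, 0.0127, 0.0546]
tool_rot: [3.128, 0.275, 0.004]
contact_force: [-4.5, -0.8, 17.8]
grip_width: 0.0363
```

Force builds without motion, so the foot is on the pocket floor. Relieve and release.

```bash
python3 -m pendant '[{"dx":0,"dy":0,"dz":-0.0025,"twist":0},{"dx":0,"dy":0,"dz":0,"twist":0},{"dx":0,"dy":0,"dz":0,"twist":0}]'; python3 -m pendant '[{"dx":0,"dy":0,"dz":0,"twist":0},{"dx":0,"dy":0,"dz":0,"twist":0},{"dx":0,"dy":0,"dz":0,"twist":0},{"dx":0,"dy":0,"dz":0,"twist":0},{"dx":0,"dy":0,"dz":0,"twist":0},{"dx":0,"dy":0,"dz":0,"twist":0},{"dx":0,"dy":0,"dz":0,"twist":0},{"dx":0,"dy":0,"dz":0,"twist":0}]' 1
python3 -m pendant '[{"dx":0,"dy":0,"dz":-0.02,"twist":0},{"dx":0,"dy":0,"dz":-0.04,"twist":0},{"dx":0,"dy":0,"dz":-0.04,"twist":0},{"dx":0,"dy":0,"dz":-0.04,"twist":0},{"dx":0,"dy":0,"dz":-0.03,"twist":0},{"dx":0,"dy":0,"dz":0,"twist":0},{"dx":0,"dy":0,"dz":0,"twist":0}]'
python3 - <<'E'
from h import *
import pickle
goto([.47,.073,.137],-65)
m=camera_model("wrist");im=capture("wrist")[:,:,::-1];s=capture("scene")[:,:,::-1]
cv2.imwrite("pics/w6.png",im);cv2.imwrite("pics/s6.png",s);pickle.dump(m,open("w6.pkl","wb"))
b=cv2.resize(s[190:310,240:400],None,fx=2,fy=2);b=cv2.copyMakeBorder(b,0,240,0,0,0)
cv2.imwrite("pics/c6.png",np.hstack([im[:,120:600],b]))
E
```

```text
time_s: 8.5
ee_pos: [0.4995, 0.0134, 0.0548]
tool_rot: [3.129, 0.275, 0.003]
contact_force: [-0.8, -0.7, 7.4]
grip_width: 0.036
time_s: 9.17
ee_pos: [0.4985, 0.0135, 0.0539]
tool_rot: [-3.129, -0.275, 0.0]
contact_force: [-0.0, 0.1, -0.6]
grip_width: 0.086
time_s: 9.75
ee_pos: [0.5002, 0.0132, 0.2265]
tool_rot: [3.128, 0.275, 0.009]
contact_force: [0.3, -0.5, 0.2]
grip_width: 0.0941
tcp [0.5002 0.0132 0.2265] tilt 0.32 yaw 10.04 world d [-0.0302  0.0598 -0.0895] tool d [-0.0198 -0.0643  0.0892] twist 75.04
```

View pics/c6.png

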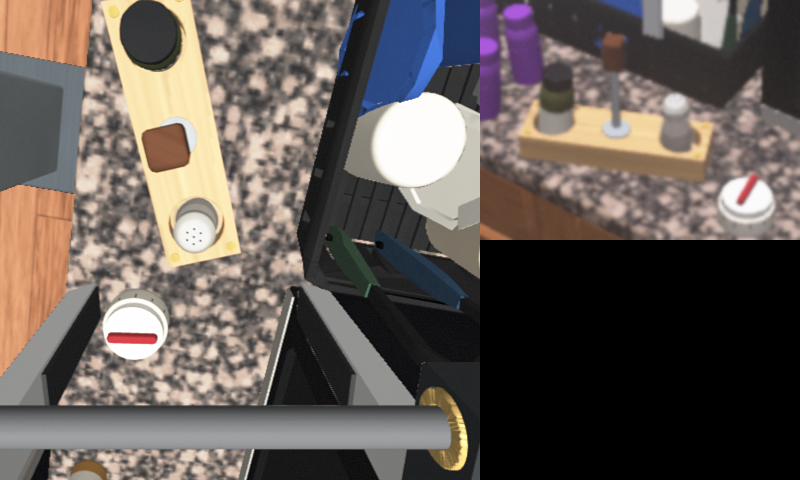

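Shaker stands upright in the pocket (wrist crop (195,228)), green jar in its own; grip top centre at (165,148) in the crop (+120 px columns), block near corners (174,267),(240,252).

```bash
python3 - <<'E'
from h import *
import pickle;m=pickle.load(open("w6.pkl","rb"))
q=lambda u,v,z:ray(m,u+120,v,z)
g=q(165,148,.177);a,b=q(174,267,.036),q(240,252,.036);mid=(a+b)/2
print("grip",g,"disc",q(177,134,.037),"end",np.linalg.norm(a-b),"yaw",np.degrees(np.arctan2(*(b-a)[1::-1])))
print("left side",np.degrees(np.arctan2(*(q(103,0,.036)-a)[1::-1])),"right",np.degrees(np.arctan2(*(q(190,30,.036)-b)[1::-1])), "screws",q(175,257,.036),q(231,245,.036))
e=g[:2]-mid[:2];print("end->grip",np.linalg.norm(e),"exp .116",np.degrees(np.arctan2(e[1],e[0])))
E
python3 -c "
from h import *
goto([.470,.076,.137],-65)"
```

```text
grip [0.47066085 0.07708684 0.177     ] disc [0.4705753  0.08003091 0.037     ] end 0.06453539562001524 yaw 23.48516730354136
left side 113.19983245377459 right 113.74487711133713 screws [ 0.48680377 -0.03199113  0.036     ] [ 0.53688412 -0.01108276  0.036     ]
end->grip 0.11603466124793038 exp .116 113.57096387685556
tcp [0.4976 0.0136 0.2226] tilt 0.13 yaw 10.04 world d [-0.0276  0.0624 -0.0856] tool d [-0.0161 -0.0662  0.0857] twist 75.04
```

```bash
python3 -m pendant '[{"dx":-0.0078,"dy":-0.0335,"dz":0,"twist":0},{"dx":-0.0078,"dy":-0.0335,"dz":0,"twist":0},{"dx":0,"dy":0,"dz":0,"twist":6.95},{"dx":0,"dy":0,"dz":0,"twist":6.95},{"dx":0,"dy":0,"dz":0,"twist":6.95},{"dx":0,"dy":0,"dz":0,"twist":6.95},{"dx":0,"dy":0,"dz":0,"twist":6.95},{"dx":0,"dy":0,"dz":0,"twist":6.95},{"dx":0,"dy":0,"dz":0,"twist":6.95},{"dx":0,"dy":0,"dz":0,"twist":6.95}]' 1
python3 -m pendant '[{"dx":0,"dy":0,"dz":0,"twist":6.95},{"dx":0,"dy":0,"dz":0,"twist":6.95},{"dx":0,"dy":0,"dz":0,"twist":6.95},{"dx":0,"dy":0,"dz":0,"twist":0},{"dx":0,"dy":0,"dz":0,"twist":0},{"dx":0,"dy":0,"dz":0,"twist":0}]'
python3 - <<'E'
from h import *
goto([.4705,.077,.137],-66.4)
m=camera_model("wrist");im=capture("wrist")[:,:,::-1].copy();cv2.imwrite("pics/w7.png",im)
c=np.radians(23.6);ex=np.array([np.cos(c),np.sin(c),0]);ey=np.array([-np.sin(c),np.cos(c),0])
for i,j in((-1,-1),(1,-1),(1,1),(-1,1)):
    u=proj(m,np.array([.4705,.077,.177])+.012*i*ex+.012*j*ey);print(np.round(u));cv2.circle(im,tuple(int(x) for x in u),3,(0,255,0),-1)
cv2.imwrite("pics/w7a.png",im)
E
```

```text
time_s: 10.68
ee_pos: [0.4697, 0.0767, 0.221]
tool_rot: [2.891, -1.224, -0.008]
contact_force: [0.6, -0.1, -0.1]
grip_width: 0.094
time_s: 11.18
ee_pos: [0.4706, 0.0767, 0.2225]
tool_rot: [2.629, -1.716, -0.004]
contact_force: [1.4, 0.1, 0.9]
grip_width: 0.0941
tcp [0.4706 0.0767 0.2225] tilt 0.17 yaw -66.26 world d [-0.0001  0.0003 -0.0855] tool d [-0.0002 -0.0002  0.0855] twist 0.14
[338. 287.]
[338. 249.]
[296. 248.]
[297. 287.]
```

View pics/w7a.png

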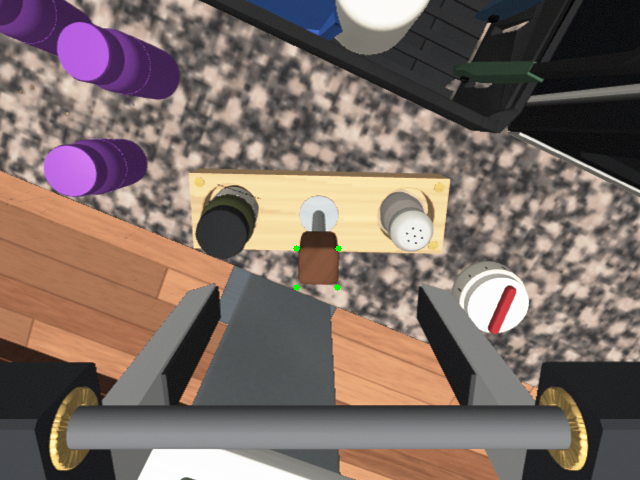

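Tool is aligned with the grip (top face at cols 298–338, rows 248–284, predicted within 2 mm); block is turned about 1.3° clockwise. Correct, descend, and grip.

```bash
python3 -m pendant '[{"dx":0,"dy":-0.001,"dz":0,"twist":1.2},{"dx":0,"dy":0,"dz":0.03,"twist":0},{"dx":0,"dy":0,"dz":0.03,"twist":0},{"dx":0,"dy":0,"dz":0.02,"twist":0},{"dx":0,"dy":0,"dz":0.0055,"twist":0},{"dx":0,"dy":0,"dz":0,"twist":0},{"dx":0,"dy":0,"dz":0,"twist":0}]' 1
python3 -m pendant '[{"dx":0,"dy":0,"dz":0,"twist":0},{"dx":0,"dy":0,"dz":0,"twist":0},{"dx":0,"dy":0,"dz":0,"twist":0},{"dx":0,"dy":0,"dz":0,"twist":0},{"dx":0,"dy":0,"dz":0,"twist":0},{"dx":0,"dy":0,"dz":0,"twist":0},{"dx":0,"dy":0,"dz":0,"twist":0},{"dx":0,"dy":0,"dz":0,"twist":0},{"dx":0,"dy":0,"dz":0,"twist":0},{"dx":0,"dy":0,"dz":0,"twist":0}]' -1
python3 -m pendant '[{"dx":0,"dy":0,"dz":0,"twist":0},{"dx":0,"dy":0,"dz":0,"twist":0},{"dx":0,"dy":0,"dz":0,"twist":0},{"dx":0,"dy":0,"dz":0,"twist":0}]'
```

```text
time_s: 11.82
ee_pos: [0.4731, 0.0771, 0.1392]
tool_rot: [-2.61, 1.748, -0.001]
contact_force: [0.5, 0.1, 0.0]
grip_width: 0.094
time_s: 12.65
ee_pos: [0.4724, 0.0771, 0.1384]
tool_rot: [2.61, -1.748, -0.0]
contact_force: [0.7, 0.3, 0.7]
grip_width: 0.0308
time_s: 12.98
ee_pos: [0.4724, 0.0773, 0.1384]
tool_rot: [-2.61, 1.748, 0.001]
contact_force: [-1.1, 0.5, -0.4]
grip_width: 0.0239
```

```bash
python3 -m pendant '[{"dx":0,"dy":0,"dz":0,"twist":0},{"dx":0,"dy":0,"dz":0,"twist":0},{"dx":0,"dy":0,"dz":-0.001,"twist":0},{"dx":0,"dy":0,"dz":-0.002,"twist":0},{"dx":0,"dy":0,"dz":-0.003,"twist":0},{"dx":0,"dy":0,"dz":-0.004,"twist":0},{"dx":0,"dy":0,"dz":-0.004,"twist":0},{"dx":0,"dy":0,"dz":-0.003,"twist":0},{"dx":0,"dy":0,"dz":-0.002,"twist":0},{"dx":0,"dy":0,"dz":-0.001,"twist":0}]'
python3 - <<'E'
from h import *
print(tool()[0],state()["torque"],state()["contact_force"],state()["grip_width"])
im=capture("wrist")[:,:,::-1];s=capture("scene")[:,:,::-1];cv2.imwrite("pics/s8.png",s)
b=cv2.resize(s[190:310,240:400],None,fx=2,fy=2);b=cv2.copyMakeBorder(b,0,240,0,0,0)
cv2.imwrite("pics/c8.png",np.hstack([im[:,120:600],b]))
E
```

```text
time_s: 13.82
ee_pos: [0.4728, 0.0771, 0.159]
tool_rot: [-2.61, 1.748, -0.001]
contact_force: [0.5, 0.2, -5.1]
grip_width: 0.0235
[0.47281156 0.07706245 0.15904762] [-0.04774448  0.11891647 -0.03177698] [ 0.51631437  0.20798629 -5.09076549] 0.023456029682821927
```

```bash
python3 -m pendant '[{"dx":0,"dy":0,"dz":-0.003,"twist":0},{"dx":0,"dy":0,"dz":-0.006,"twist":0},{"dx":0,"dy":0,"dz":-0.008,"twist":0},{"dx":0,"dy":0,"dz":-0.008,"twist":0},{"dx":0,"dy":0,"dz":-0.008,"twist":0},{"dx":0,"dy":0,"dz":-0.008,"twist":0},{"dx":0,"dy":0,"dz":-0.008,"twist":0},{"dx":0,"dy":0,"dz":-0.006,"twist":0},{"dx":0,"dy":0,"dz":-0.004,"twist":0},{"dx":0,"dy":0,"dz":-0.002,"twist":0}]'
python3 -m pendant '[{"dx":0,"dy":0,"dz":-0.003,"twist":0},{"dx":0,"dy":0,"dz":-0.006,"twist":0},{"dx":0,"dy":0,"dz":-0.008,"twist":0},{"dx":0,"dy":0,"dz":-0.008,"twist":0},{"dx":0,"dy":0,"dz":-0.008,"twist":0},{"dx":0,"dy":0,"dz":-0.006,"twist":0},{"dx":0,"dy":0,"dz":-0.003,"twist":0},{"dx":0,"dy":0,"dz":-0.001,"twist":0},{"dx":0,"dy":0,"dz":0,"twist":0},{"dx":0,"dy":0,"dz":0,"twist":0}]'
python3 - <<'E'
from h import *
p,r=tool();print(p,state()["torque"],state()["contact_force"],state()["grip_width"])
w0=cv2.imread("pics/w7.png");out={}
def wood(im):
    h=cv2.cvtColor(im,cv2.COLOR_BGR2HSV);k=cv2.inRange(h,(12,60,150),(28,160,255))
    n,l,s,c=cv2.connectedComponentsWithStats(k);return l,s,c
for n in("scene","wrist"):
    im=np.ascontiguousarray(capture(n)[:,:,::-1]);cv2.imwrite(f"pics/{n}9.png",im);m=camera_model(n)
    l,s,c=wood(im)
    # predicted block corners if level
    ce=np.array([p[0],p[1],p[2]-.137]);ex,ey=r[:,1]*[1,1,0],r[:,0]*[1,1,0]
    pts=np.array([proj(m,ce+.035*i*ex+.116*j*ey+[0,0,z]) for i in(-1,1) for j in(-1,1) for z in(0,.036)])
    print(n,"level block bbox",pts.min(0).round(),pts.max(0).round())
    for i in np.argsort(-s[1:,4])[:3]+1: print("  blob",s[i],c[i].round())
    ys=lambda z:[np.round(proj(m,ce+(-.08*k)*0+o+[0,0,z]),1) for k,o in ((1,-.08*ey),(1,.08*ey))]
    print("  pred +-.08 ey at cap tops shaker/jar .10:",ys(.10),".117:",ys(.117))
E
```

```text
time_s: 14.75
ee_pos: [0.4729, 0.0771, 0.2204]
tool_rot: [-2.61, 1.747, -0.002]
contact_force: [0.7, 0.3, -6.9]
grip_width: 0.0239
time_s: 15.58
ee_pos: [0.4722, 0.0771, 0.2621]
tool_rot: [2.61, -1.748, -0.001]
contact_force: [0.4, -0.6, -6.6]
grip_width: 0.0238
[0.4721656  0.07710174 0.26207576] [-0.03088181  0.15542701 -0.00977624] [ 0.39387911 -0.62586515 -6.61418747] 0.023791511511787135
scene level block bbox [254. 200.] [358. 242.]
  blob [ 255  201  103   31 1256] [308. 217.]
  blob [317 346 185 104 926] [415. 400.]
  blob [316 385 168  95 675] [406. 437.]
  pred +-.08 ey at cap tops shaker/jar .10: [array([271.2, 187.9]), array([340.1, 196.1])] .117: [array([270.7, 181.7]), array([340.1, 189.9])]
wrist level block bbox [149. 184.] [487. 287.]
  blob [    0   169   487   148 20863] [298. 231.]
  blob [ 380  314  191   91 3174] [474. 364.]
  blob [ 518  449   92   31 1452] [565. 461.]
  pred +-.08 ey at cap tops shaker/jar .10: [array([175.4, 273.3]), array([460.2, 273.5])] .117: [array([164.6, 284.9]), array([471. , 285.2])]
```

```bash
python3 -m pendant '[{"dx":0,"dy":0,"dz":0,"twist":0},{"dx":0,"dy":0,"dz":0,"twist":0},{"dx":0,"dy":0,"dz":0,"twist":0},{"dx":0,"dy":0,"dz":0,"twist":0},{"dx":0,"dy":0,"dz":0,"twist":0},{"dx":0,"dy":0,"dz":0,"twist":0}]'
python3 - <<'E'
from h import *
p,r=tool();print(p,state()["grip_width"],state()["contact_force"])
ce=np.array([p[0],p[1],p[2]-.137]);ex,ey=-r[:,1]*[1,1,0],r[:,0]*[1,1,0]
im=np.ascontiguousarray(capture("wrist")[:,:,::-1]);m=camera_model("wrist")
k=cv2.inRange(cv2.cvtColor(im,cv2.COLOR_BGR2HSV),(12,40,110),(28,170,255))
for z in(0,.036):
  print("z",z,[np.round(proj(m,ce+ex*.035+ey*j+[0,0,z])) for j in(-.1,-.05,0,.05,.1)])
print("far edge rows",[(c,[int(x) for x in np.flatnonzero(k[:,c])[:1]],int(k[:,c].sum()/255)) for c in range(170,480,25)])
im=np.ascontiguousarray(capture("scene")[:,:,::-1]);m=camera_model("scene")
k=cv2.inRange(cv2.cvtColor(im,cv2.COLOR_BGR2HSV),(12,60,150),(28,160,255))[195:245,245:365]
n,l,s,c=cv2.connectedComponentsWithStats(k);i=s[1:,4].argmax()+1;h=cv2.approxPolyDP(cv2.convexHull(np.argwhere(l==i)[:,::-1].astype(np.int32)),4,True).reshape(-1,2)+[245,195]
print("scene hull",h.tolist(),"pred top corners",[np.round(proj(m,ce+ex*.035*a+ey*.116*b+[0,0,.036])).tolist() for a in(-1,1) for b in(-1,1)])
dark=cv2.cvtColor(im,cv2.COLOR_BGR2GRAY)
for nme in("green cap",):
  g=(dark[165:205,255:290]<45).astype(np.uint8);n,l,s,c=cv2.connectedComponentsWithStats(g);print("dark blobs",[(s[i][:2]+[255,165],s[i][2:],c[i]+[255,165]) for i in range(1,n) if s[i][4]>40])
E
```

```text
time_s: 16.18
ee_pos: [0.4725, 0.0771, 0.2624]
tool_rot: [2.61, -1.748, -0.0]
contact_force: [0.1, -0.1, -6.5]
grip_width: 0.024
[0.47246041 0.07709755 0.26241995] 0.024036935328083358 [ 0.12194769 -0.12260561 -6.49034187]
z 0 [array([188., 185.]), array([253., 185.]), array([318., 185.]), array([383., 185.]), array([447., 185.])]
z 0.036 [array([173., 193.]), array([245., 193.]), array([318., 193.]), array([390., 193.]), array([463., 193.])]
far edge rows [(170, [7], 99), (195, [16], 73), (220, [79], 89), (245, [44], 192), (270, [54], 118), (295, [60], 119), (320, [84], 81), (345, [88], 165), (370, [126], 132), (395, [114], 160), (420, [116], 80), (445, [144], 79), (470, [134], 134)]
scene hull [[358, 213], [352, 231], [256, 219], [264, 201]] pred top corners [[254.0, 217.0], [353.0, 230.0], [263.0, 199.0], [358.0, 211.0]]
dark blobs []
```

```bash
python3 -c "
from workcell import *
print(job_done())"
```

```text
the job is handed in; nothing more can be done
None
```

I put the salt shaker upright in the caddy's free pocket and let go. I then gripped the caddy across its own y axis, lifted it straight up, and handed the job in at about 16 s. I never moved the orange jar or the timer. `job_done()` reports no verdict, so the outcome rests on my own checks.

**Last checks before handing in:**
- **Grip:** the fingers were 24.0 mm apart on the 24 mm grip, with a steady load of about 6.5 N. I expected about 6.0 N for caddy, shaker and jar together.
- **Height:** the underside was about 124 mm above the worktop, worked out from how far the arm rose (0.138 to 0.262 m).
- **Level:** all four corners of the block's top in the scene camera lay within about 2 px of where a level caddy would put them.
- **Position:** the tool, and so the caddy's middle, was at x ≈ 0.47 m.

**Checks that failed or disagreed:**
- **Shaker grip:** the finger opening fell from 44 to 36 mm as I lifted the shaker, and I did not explain this fully. The shaker also met the pocket floor about 7 mm earlier than I calculated, so it may have slipped in the fingers.
- **Shaker and jar after the lift:** I had used all 12 picture views, so I did not see either one after the lift. My view before the lift showed both standing upright in their pockets. The load afterwards fits both still being on board.
- **Automatic checks:** my attempts to find the green jar's cap in the scene picture and the block's far edge in the wrist picture gave no usable result.

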